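# Align a sample carriage under its bridge with a guide rod

### The arm

A 6-joint arm with a two-finger parallel gripper is mounted at the origin on the work surface; the furniture and walls round the work are solid. World frame = base frame: x ahead of the robot, y to its left, z up, the work surface at z = 0. Lengths are in m, angles in rad, forces in N, time in s.
With the tool pointing down it reaches from about 0.3 to 0.775 m from the base axis. Payload 14.6 kg.
Tool frame: the origin (TCP) lies midway between the tips of the shut fingers; the grasp point (between the pads) lies 19 mm behind it; z points along the fingers, y is the line along which they close (so a half turn about z gives the same grasp; the last joint's range is limited). The gripper opens to 85 mm and grips with 20 to 120 N. Pads are 22 mm wide; open, the fingers measure 114 mm over their backs; the gripper's body (76 mm by 85 mm) begins 54 mm behind the grasp point. The pads swing forward as they close: fully open they stand 13 mm farther back than shut.
Start: joints at [1.091, 0.3, 1.521, -0, 1.321, -0.067], TCP at [0.221, 0.504, 0.231] pointing down, gripper open.
Joint ranges: [-3.03, 3.03], [-0.79, 2.21], [0.23, 2.52], [-1.04, 4.18], [0, 3.07], [-2.55, 2.55]. Speed limits (rad/s): [2.22, 2.22, 2.57, 3.14, 3.14, 3.14].

### API

Orientations are given as a rotation vector (axis times angle).
In Python, from cell import env, move_gripper, solver, get_image, camera_params, close_job gives the robot as it stands. The module is installed in compiled form; this text tells all that it offers. Calls block until the motion is done:
- env.move_pose(position, orientation): joint-space move of the TCP to a pose.
- env.move_l(position, frame=None, max_speed=0.15): straight line of the TCP; frame=None keeps the orientation; max_speed is the mean speed in m/s.
- env.set_joints(angles): joint-space move.
- move_gripper(opening, newtons=None): finger opening in m; newtons is the grip in N (None keeps the last); returns when the fingers have stopped.
- env.dwell(seconds).
- solver.inverse_kinematics(position, orientation): joint angles nearest the present ones, or None.
- env.state(): the state.
- get_image(name): name is "side" or "top" or "wrist"; returns the picture (400x640x3 uint8, blue, green, red); there is no depth.
- camera_params(name): a dict with "fx", "fy", "cx", "cy" (pixels), "world_from_camera" (4x4, takes a point from camera to world coordinates); the wrist camera has in their place "mount" (4x4, takes a point from camera to tool coordinates, whose origin is the TCP and whose axes are the flange's). Camera axes: x right, y up, looking along -z (the intrinsics and any distortion apply to the point x, -y, -z); pixel columns grow to the right and rows downward; lengths in m; the calibration is good to about 2 mm. A picture is of the moment at which its call begins: read the wrist's pose just before it. camera_params takes no time and is no camera call.
A pose or a line that the arm cannot do raises env.PlanningError and nothing moves.
- close_job(): hands the job in; it is judged then, once.
The state is a dict: "time_s": time; "qpos": joint angles; "qd": joint speeds; "joint_efforts": joint torques, N m; "position": TCP position; "tool_rot": TCP orientation; "ft_force": force on the tool from outside, world axes, zero at the start; "ft_torque": the same for the moment, N m; "finger_gap": finger opening in m; "grip_force": force on a finger pad.
Only numpy, scipy, OpenCV 4.12 (cv2) and the standard library are available. Lean on these libraries where they do the work, as an engineer would, in place of code of your own. Each camera call takes 0.05 s, during which the arm holds its last target. There are 200 camera calls.

### The job

On the guide stand, slide the blue carriage by its black post under the metal bridge until it is fully home against its stop. Then lift the red-handled guide rod out of its white holder, pass it straight down through the brass bushing in the bridge and on through the brass bushing of the carriage below, and finish while still gripping the rod there, still and upright, with its tip showing below the carriage but not touching the base, so that a colleague can clamp the carriage. Leave the vial, dish, timer and beaker where they are.

Things in the scene. Friction and masses are not known exactly. Their poses are not given: they have to be found in the camera images.
- carriage (a joint): travel of the blue carriage on the stand's rails, m: 0 = far from the bridge, 0.120 = home against the stop, with its bushing exactly under the bridge's bushing. It slides along the stand's +y axis with about 2.5 N of friction and stays where it is left.
- stand: the fixed guide stand: grey base plate 116 x 270 mm, its top 8 mm above the table, two steel rails, a rubber end stop and an aluminium bridge (112 mm wide in x, 40 mm long in y, top 95 mm, underside 75 mm above the table). Origin at table height; z up, +y the way the carriage slides to get home; the bridge's centre is at y = +70 mm.
- post (a point): centre of the black post (16 x 16 mm, yellow band) upright on the rear of the blue carriage: 76 mm above the table; post top 101 mm, carriage deck 50 mm, foot plate round the post 53 mm. Moves with the carriage, 78 mm behind (-y) its bushing. Axes as the stand's; post sides parallel to them. With the carriage home the bridge begins 58 mm beyond this point.
- upper_bushing (a point): centre of the top mouth of the bridge's bushing: a square brass block (28 mm) with a vertical through hole, 13 mm bore, 3 mm lead-in chamfer, 23 mm long; this point is 98 mm above the table. Fixed to the stand; axes as the stand's, z up.
- lower_bushing (a point): centre of the bottom mouth of the carriage's brass bushing (28 mm square, vertical through hole, 13 mm bore, 3 mm lead-in chamfer on top, 18 mm long): 32 mm above the table, top mouth 50 mm, base plate 24 mm below this point. Moves with the carriage; axes as the stand's. Home, it is exactly below upper_bushing.
- holder: the rod's fixed holder: white 36 mm square column on a 90 mm square grey foot, 106 mm tall, vertical 13 mm hole; origin at table height under the hole
- rod: the guide rod, about 0.12 kg, loose; origin at its tip, z along the rod up to the handle. Steel shaft 10 mm in diameter, 100 mm long below the handle, its last 8 mm tapering to 5 mm. At the start it hangs upright in the holder's hole, the handle resting on the column's top; lift it 100 mm to free it.
- rod_grip (a point): centre of the rod's red square handle (22 x 22 mm, 50 mm tall, black bands): at the start 131 mm above the table. Its z is the rod's axis, up; handle sides parallel to its x and y.
- rod_tip (a point): the rod's lower end, on its axis, 125 mm below the centre of the handle.
- vial_green: bystander: small reagent vial with a green cap, 23 mm wide, 43 mm tall, loose; origin under its centre
- dish: bystander: petri dish, 91 mm wide, 15 mm tall, loose; origin under its centre
- timer: bystander: green bench timer 66 x 92 x 28 mm, loose; origin under its centre
- beaker: bystander: clear plastic beaker 77 mm wide, 93 mm tall, loose; origin under its centre
Mind the look-alikes: they are no part of the job. Of the things shaped like the rod, the steel one is meant.

How it is judged:
On the way, in this order (a step that is already met when the one before it is completed fails the run):
1. the carriage is home against its stop (value of joint carriage above 0.116 m), for 0.2 s.
2. then the rod's tip has come down through the bridge's bushing (horizontal distance between rod_tip and upper_bushing below 0.006 m and z of rod_tip in the frame of upper_bushing below -0.023 m), for 0.05 s.
At the end, for the whole second after the job is handed in: The carriage is within 4 mm of its stop; the rod, upright within 0.08 rad, passes through both bushings with its tip on their axis (within 6 mm), at least 2 mm below the carriage's underside and at least 1.5 mm clear of the base plate; it is still, and the fingers still grip it with more than 1 N (value of joint carriage above 0.116 m and horizontal distance between rod_tip and lower_bushing below 0.006 m and horizontal distance between rod_grip and upper_bushing below 0.012 m and z of rod_tip in the frame of lower_bushing between -0.0225 and -0.002 m and angle between rod_grip's own z axis and vertical below 0.08 rad and contact force between the fingers and rod above 1 N and linear speed of rod below 0.02 m/s); the arm keeps its last pose, push and grip.
It fails at once if the green-capped vial is moved more than 30 mm (distance of vial_green from where it was at the start of the episode above 0.03 m).
It fails at once if the petri dish is moved more than 30 mm (distance of dish from where it was at the start of the episode above 0.03 m).
It fails at once if the green timer is moved more than 30 mm (distance of timer from where it was at the start of the episode above 0.03 m).
It fails at once if the plastic beaker is moved more than 30 mm (distance of beaker from where it was at the start of the episode above 0.03 m).
It also fails if it takes over 58 s, if anything falls off the work surface, if the arm or the gripper's body presses on something with over 40 N, if the wrist force passes 120 N, or if a joint passes its speed limit or range.

## Working session

There is one attempt and no reset: what is moved stays moved. The work goes in short steps, each a Python script; the robot and the scene stay as the last script left them, time stands still between calls to the robot, and variables do not carry over. Pictures are saved under pics/ and viewed, at most 10 in all, crops included, and the job is handed in when it is done.

```bash
mkdir -p pics; ls
python3 - <<'E'
from cell import *
import cv2,numpy as np
for n in("side","top","wrist"):
    cv2.imwrite(f"pics/{n}0.png",get_image(n))
    p=camera_params(n);print(n,{k:(np.round(v,4).tolist() if not isinstance(v,str) else v) for k,v in p.items()})
s=env.state();print({k:np.round(v,3).tolist() for k,v in s.items()})
E
```

```text
pics
side {'fx': 409.683, 'fy': 409.683, 'cx': 315.59, 'cy': 201.8228, 'world_from_camera': [[0.9564, 0.0793, -0.281, 0.2287], [-0.2915, 0.3135, -0.9037, -0.8862], [0.0165, 0.9463, 0.323, 0.4601], [0.0, 0.0, 0.0, 1.0]]}
top {'fx': 389.1051, 'fy': 389.1051, 'cx': 322.2111, 'cy': 203.5187, 'world_from_camera': [[-0.0194, 0.9984, -0.0529, 0.4351], [-0.9996, -0.0184, 0.0192, 0.0524], [0.0182, 0.0533, 0.9984, 1.2427], [0.0, 0.0, 0.0, 1.0]]}
wrist {'fx': 325.3231, 'fy': 325.3231, 'cx': 316.8702, 'cy': 203.3161, 'mount': [[0.0001, 0.9568, 0.2908, 0.073], [1.0, -0.0001, -0.0003, 0.0002], [-0.0002, 0.2908, -0.9568, -0.1412], [0.0, 0.0, 0.0, 1.0]]}
{'time_s': 0.15, 'qpos': [1.091, 0.3, 1.521, -0.0, 1.321, -0.067], 'qd': [-0.0, -0.002, -0.002, 0.0, -0.001, -0.0], 'joint_efforts': [-0.0, -54.367, -36.188, -0.0, 0.003, -0.0], 'position': [0.221, 0.504, 0.231], 'tool_rot': [-0.644, -3.075, 0.001], 'ft_force': [0.476, -0.113, -0.639], 'ft_torque': [-0.036, -0.07, -0.015], 'grip_force': 0.0, 'finger_gap': 0.085}
```

View pics/top0.png

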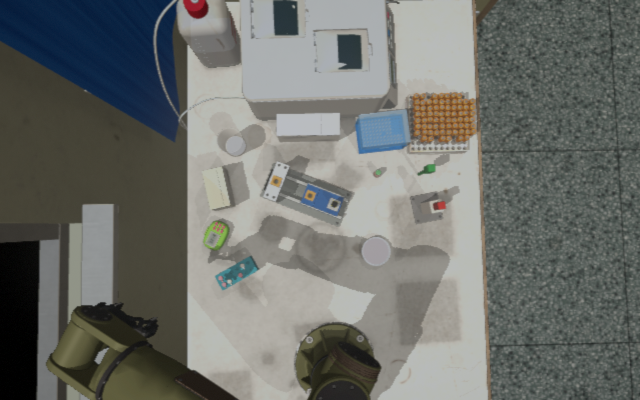

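View pics/side0.png

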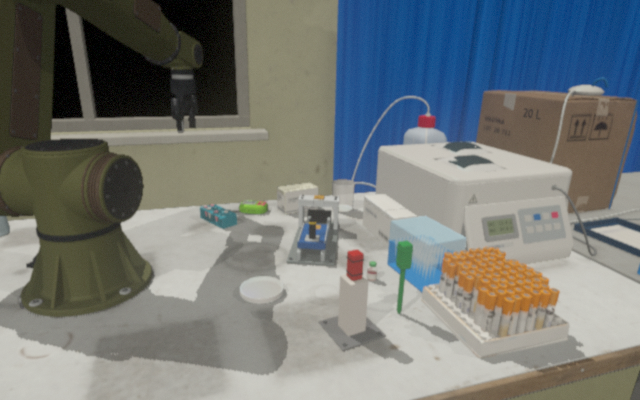

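The top view shows the stand with its bridge at about (275,182), the carriage bushing at (310,196) and the post at (334,204). The holder with the red handle is at (438,206). The side view shows the same red handle at (355,265).

Look-alikes for the rod are the green-handled one at top (430,169) / side (404,255), and the red bottle cap at top (195,7). I choose the red handle in the white column.

```bash
cat > h.py <<'E'
from cell import *
import cv2,numpy as np
from scipy.spatial.transform import Rotation as R
def ray(n,uv,T=None):
    p=camera_params(n); T=np.array(p["world_from_camera"]) if T is None else T
    d=np.array([(uv[0]-p["cx"])/p["fx"],-(uv[1]-p["cy"])/p["fy"],-1.])
    return T[:3,3],T[:3,:3]@d
def onz(n,uv,z,T=None):
    o,d=ray(n,uv,T); return o+d*(z-o[2])/d[2]
def wristT():
    s=env.state(); M=np.eye(4); M[:3,:3]=R.from_rotvec(s["tool_rot"]).as_matrix(); M[:3,3]=s["position"]
    return M@np.array(camera_params("wrist")["mount"])
def blobs(im,lo,hi,box,amin=4):
    x0,y0,x1,y1=box; h=cv2.cvtColor(im,cv2.COLOR_BGR2HSV)[y0:y1,x0:x1]
    n,_,st,c=cv2.connectedComponentsWithStats(cv2.inRange(h,lo,hi))
    return [(c[i]+[x0,y0],int(st[i,4]),st[i,:4]+[x0,y0,0,0]) for i in range(1,n) if st[i,4]>=amin]
E
python3 - <<'E'
from h import *
t=cv2.imread("pics/top0.png")
for nm,lo,hi,box,z in [("brass",(10,100,90),(28,255,255),(255,155,360,230),.098),("blue",(100,120,60),(125,255,255),(255,155,360,230),.05),("black",(0,0,0),(180,255,45),(320,190,350,215),.101),("red",(0,130,80),(8,255,255),(405,180,460,225),.156),("red2",(172,130,80),(180,255,255),(405,180,460,225),.156)]:
    for c,a,b in blobs(t,lo,hi,box): print(nm,c.round(1),a,b,onz("top",c,z).round(4),onz("top",c,.05).round(4))
a=cv2.resize(t[150:230,250:360],None,fx=5,fy=5,interpolation=cv2.INTER_CUBIC)
b=cv2.resize(t[150:230,400:460],None,fx=4,fy=5,interpolation=cv2.INTER_CUBIC)
cv2.imwrite("pics/crop1.png",np.hstack([a,b]))
E
```

```text
brass [275.7 180.7] 61 [271 176  10  11] [0.5657 0.1661 0.098 ] [0.5711 0.1709 0.05  ]
brass [309.6 194.9] 54 [305 190  10  10] [0.5218 0.067  0.098 ] [0.5254 0.0676 0.05  ]
blue [320.2 199.4] 370 [302 185  37  30] [0.5111 0.0353 0.05  ] [0.5111 0.0353 0.05  ]
red [440.1 205.2] 60 [435 202  10   7] [ 0.4817 -0.2998  0.156 ] [ 0.4863 -0.3342  0.05  ]
```

View pics/crop1.png

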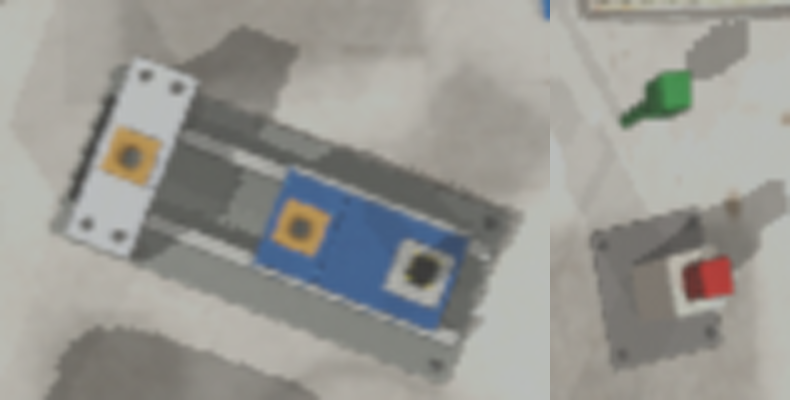

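The crop confirms the upper hole at top (276,181), the carriage bushing at (310,195), the post top at (335,204), and the red handle (steel rod) at (441,206) in the white column. The green one is lying apart from it. Next I take wrist views over the stand and the holder.

```bash
cat >> h.py <<'E'
def down(a):  # tool down, closing line (tool y) at world angle a
    return R.from_matrix(np.array([[-np.sin(a),np.cos(a),0],[np.cos(a),np.sin(a),0],[0,0,-1.]]).T).as_rotvec()
E
python3 - <<'E'
from h import *
print("post top",onz("top",(335,204),.101).round(4),"rod",onz("top",(441,205.6),.156).round(4))
a=np.radians(67.7)
def look(p,a,name):
    env.move_pose(p,down(a)); env.dwell(.2); T=wristT(); im=get_image("wrist"); cv2.imwrite(f"pics/{name}.png",im); np.save(f"pics/{name}.npy",T); print(name,env.state()["qpos"].round(2),env.state()["time_s"])
for q in (a,a-np.pi):
    print(q,solver.inverse_kinematics([.53,.08,.27],down(q)),solver.inverse_kinematics([.48,-.3,.27],down(q)))
look([.48,-.3,.30],a-np.pi/2,"wrod")
look([.53,.08,.27],a,"wst")
E
python3 -c "
import cv2,numpy as np
a,b=[cv2.imread(f'pics/{n}.png') for n in('wrod','wst')]
cv2.imwrite('pics/two.png',cv2.resize(np.vstack([a,b]),(480,600),interpolation=cv2.INTER_AREA))"
```

```text
post top [ 0.4935 -0.0071  0.101 ] rod [ 0.4807 -0.3024  0.156 ]
1.181587903600161 [ 0.08147618  0.24101037  1.50513374  0.          1.39544854 -1.10011173] [-6.23304327e-01  3.09658413e-01  1.41827082e+00 -4.44089210e-16
  1.41366342e+00 -1.80489223e+00]
-1.960004749989632 [0.08147618 0.24101037 1.50513374 0.         1.39544854 2.04148093] [-0.62330433  0.30965841  1.41827082  0.          1.41366342  1.33670042]
wrod [-0.62  0.29  1.37  0.    1.48 -0.23] 3.375
wst [ 0.08  0.24  1.51 -0.    1.4  -1.1 ] 5.0583
```

View pics/two.png

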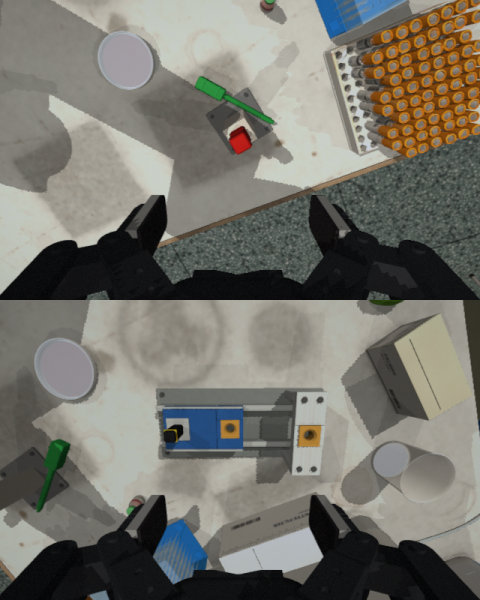

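Upper half (holder view): red handle at (240,139) in the 480-wide view, on its grey foot, with the upright green look-alike just beside it at (210,88). Lower half (stand view): post at (173,434), carriage bushing at (230,428), bridge bushing at (310,435), stand axis nearly horizontal. Next I measure these.

Run:
```python
from h import *
def rects(im,lo,hi,box,amin=60):
    x0,y0,x1,y1=box; m=cv2.inRange(cv2.cvtColor(im,cv2.COLOR_BGR2HSV),lo,hi); k=np.zeros_like(m);k[y0:y1,x0:x1]=m[y0:y1,x0:x1]
    cs,_=cv2.findContours(k,cv2.RETR_EXTERNAL,cv2.CHAIN_APPROX_NONE)
    return [cv2.minAreaRect(c) for c in cs if cv2.contourArea(c)>amin]
w=cv2.imread("pics/wst.png");T=np.load("pics/wst.npy")
P=[]
for r in sorted(rects(w,(10,100,70),(28,255,255),(280,140,450,220)),key=lambda r:r[0][0]): 
    print("brass",np.round(r[0],1),np.round(r[1],1),round(r[2],1),onz("wrist",r[0],.098,T).round(4),onz("wrist",r[0],.05,T).round(4))
for r in rects(w,(100,110,50),(125,255,255),(200,120,340,210)): print("blue",np.round(r[0],1),np.round(r[1],1),round(r[2],1),[onz("wrist",q,.05,T).round(4)[:2].tolist() for q in cv2.boxPoints(r)])
for c,a,b in blobs(w,(0,0,0),(180,255,50),(205,150,260,210),20): print("black",c.round(1),a,b)
w2=cv2.imread("pics/wrod.png");T2=np.load("pics/wrod.npy")
for lo,hi in [((0,130,60),(8,255,255)),((172,130,60),(180,255,255))]:
  for r in rects(w2,lo,hi,(280,130,360,220)): print("red",np.round(r[0],1),np.round(r[1],1),round(r[2],1))
for r in rects(w2,(45,100,30),(80,255,255),(240,80,380,200)): print("green",np.round(r[0],1),np.round(r[1],1),round(r[2],1),onz("wrist",r[0],.1,T2).round(3))
# shaft low end of the green one, on the table
print("green tip",onz("wrist",(364,164),0,T2).round(3),"handle far",onz("wrist",(267,108),.15,T2).round(3))
a=cv2.resize(w[140:220,200:300],(400,320),interpolation=cv2.INTER_CUBIC)
b=cv2.resize(w2[120:220,260:380],(384,320),interpolation=cv2.INTER_CUBIC)
cv2.imwrite("pics/crop2.png",np.hstack([a,b]))
```

```text
brass [306.  171.5] [23. 24.] 90.0 [0.5167 0.0736 0.098 ] [0.525  0.0685 0.05  ]
brass [412.5 181. ] [28. 29.] 90.0 [0.5654 0.167  0.098 ] [0.5812 0.1761 0.05  ]
blue [270.5 171.5] [ 53. 107.] 90.0 [[0.4604, -0.0105], [0.5053, 0.0983], [0.5615, 0.0756], [0.5144, -0.0386]]
black [236.9 172.5] 169 [224 166  20  19]
black [226.2 181.6] 242 [218 174  17  16]
red [319.3 187. ] [31.  26.5] 60.3
green [313.3 135.6] [116.1  18. ] 28.6 [ 0.494 -0.258  0.1  ]
green tip [ 0.539 -0.328  0.   ] handle far [ 0.469 -0.218  0.15 ]
```

View pics/crop2.png

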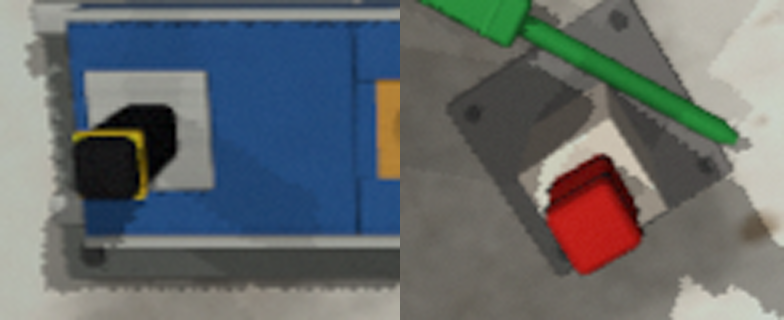

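The crop shows the post top centred at wrist pixel (227,181). The red handle top face is centred at (320.6,190), and its yaw can be read from its corners.

Run:
```python
from h import *
T=np.load("pics/wst.npy");T2=np.load("pics/wrod.npy")
print("post",onz("wrist",(227,181.2),.101,T).round(4))
f=lambda x,y:((x-400)/3.2+260,y/3.2+120)
print("rod",onz("wrist",f(594,224),.156,T2).round(4))
c=[onz("wrist",f(*p),.156,T2)[:2] for p in [(548,213),(585,272),(640,238),(603,181)]]
for i in range(4):
    d=c[(i+1)%4]-c[i]; print(np.linalg.norm(d).round(4),np.degrees(np.arctan2(d[1],d[0])).round(1))
g=onz("wrist",f(735,137),0,T2); print("green tip w",g.round(3),"top",onz("top",(420,174.5),0).round(3),"handle top",onz("top",(434.5,167.5),.15).round(3))
print("holder foot corners",[onz("wrist",f(*p),.006,T2)[:2].round(3) for p in [(447,105),(562,275),(625,0),(733,178)]])
u=np.array([.5654,.167]);l=np.array([.525,.0685]);print(np.linalg.norm(u-l),np.degrees(np.arctan2(*(u-l)[::-1])))
```

```text
post [ 0.4957 -0.0011  0.101 ]
rod [ 0.4845 -0.3011  0.156 ]
0.0203 -81.3
0.0186 10.7
0.0196 100.5
0.018 -171.5
green tip w [ 0.541 -0.327  0.   ] top [ 0.589 -0.289  0.   ] handle top [ 0.59 -0.29  0.15]
holder foot corners [array([ 0.434, -0.267]), array([ 0.45 , -0.354]), array([ 0.518, -0.256]), array([ 0.534, -0.342])]
0.10646318612553356 67.69890163457843
```

Run:
```python
from h import *
a=np.radians(67.7); d=np.array([np.cos(a),np.sin(a),0]); p=np.array([.4954,-.003,.062])
env.move_pose(p+[0,0,.10],down(a)); move_gripper(.05,30); env.move_l(p,max_speed=.1)
f0=env.state()["ft_force"]; move_gripper(0,30); s=env.state(); print("gap",s["finger_gap"],s["grip_force"],s["ft_force"]-f0)
env.move_l(p+d*.100,max_speed=.06); env.dwell(.2)
k=.100
while k<.118:
    s=env.state(); f=(s["ft_force"]-f0)@d; print(round(k,4),np.round(f,1),((s["position"]-p)@d).round(4))
    if f<-14: break
    k+=.001; env.move_l(p+d*k,max_speed=.03); env.dwell(.1)
print(env.state()["time_s"])
```

```text
gap 0.015712774164706348 31.50230884552002 [-1.70878262 -0.40819621  4.64419335]
0.1 0.5 0.1002
0.101 -2.1 0.1011
0.102 -0.9 0.1021
0.103 -1.5 0.1031
0.104 -0.4 0.1041
0.105 -2.5 0.1051
0.106 -0.6 0.1061
0.107 -10.6 0.1061
0.108 -20.4 0.1062
12.475
```

Home: the force rose sharply at 0.106 m, which matches the measured 0.1065 m to go. I release the post, then measure the bridge bushing and the rod from above with opposed wrist yaws.

```bash
cat >> h.py <<'E'
def rects(im,lo,hi,box,amin=60):
    x0,y0,x1,y1=box; m=cv2.inRange(cv2.cvtColor(im,cv2.COLOR_BGR2HSV),lo,hi); k=np.zeros_like(m);k[y0:y1,x0:x1]=m[y0:y1,x0:x1]
    cs,_=cv2.findContours(k,cv2.RETR_EXTERNAL,cv2.CHAIN_APPROX_NONE)
    return [cv2.minAreaRect(c) for c in cs if cv2.contourArea(c)>amin]
E
python3 - <<'E'
from h import *
a=np.radians(67.7)
move_gripper(.045); s=env.state(); p=s["position"]; print("post tcp",p.round(4)); env.move_l(p+[0,0,.08]); move_gripper(.085)
def look(p,a,name):
    env.move_pose(p,down(a)); env.dwell(.3); T=wristT(); im=get_image("wrist"); cv2.imwrite(f"pics/{name}.png",im); np.save(f"pics/{name}.npy",T); return im,T
for i,q in enumerate((a,a-np.pi)):
    im,T=look([.5655,.1665,.22],q,f"ub{i}")
    for r in rects(im,(10,100,70),(28,255,255),(200,60,440,330),200): print(np.round(r[0],1),np.round(r[1],1),round(r[2],1),onz("wrist",r[0],.098,T).round(4))
b=np.radians(10.5)
for i,q in enumerate((b,b-np.pi)):
  if solver.inverse_kinematics([.4835,-.302,.29],down(q)) is None: print("noik",q);continue
  im,T=look([.4835,-.302,.29],q,f"rd{i}")
  for r in rects(im,(0,130,60),(8,255,255),(200,60,440,330),200): print("red",np.round(r[0],1),np.round(r[1],1),round(r[2],1),onz("wrist",r[0],.156,T).round(4))
print(env.state()["qpos"].round(2),env.state()["time_s"])
ims=[cv2.imread(f"pics/{n}.png")[60:360,160:500] for n in("ub0","ub1","rd0","rd1") if cv2.haveImageReader(f"pics/{n}.png")]
while len(ims)<4: ims.append(ims[0]*0)
cv2.imwrite("pics/four.png",np.vstack([np.hstack(ims[:2]),np.hstack(ims[2:])]))
E
```

```text
post tcp [0.5364 0.0971 0.0619]
[318.5 195. ] [32. 33.] 90.0 [0.5654 0.1676 0.098 ]
[316. 196.] [32. 32.] 90.0 [0.5674 0.1668 0.098 ]
red [315.  187.5] [33. 24.] 90.0 [ 0.4822 -0.2976  0.156 ]
red [318.5 190. ] [26. 23.] 90.0 [ 0.4837 -0.305   0.156 ]
[-0.62  0.31  1.37 -0.    1.46  2.34] 23.7667
```

View pics/four.png

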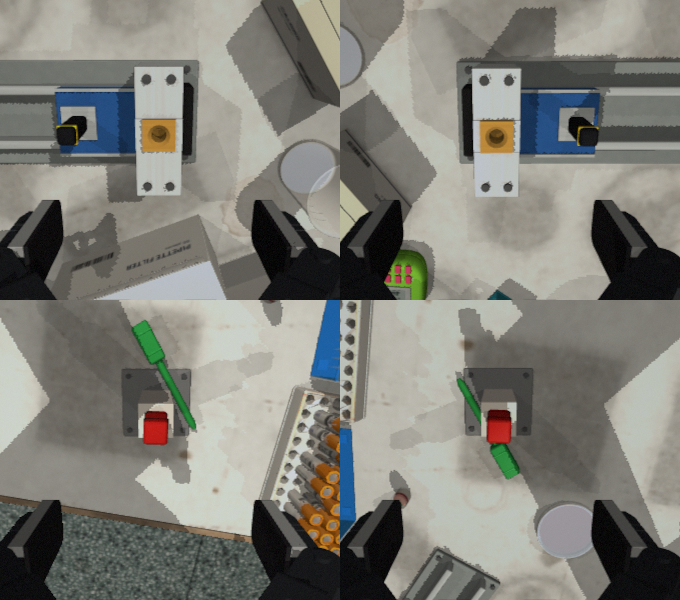

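Both bushing views agree on (0.5664, 0.1672), and the post contact confirms that to under 1 mm. The handle is at (0.483, -0.3015). The carriage is home, and the green look-alike is lying flat behind the holder, clear of my path. Next I grasp and lift.

Run:
```python
from h import *
b=np.radians(10.5); p=np.array([.483,-.3015,.113])
env.move_pose(p+[0,0,.10],down(b)); f0=env.state()["ft_force"]
env.move_l(p,max_speed=.1); print("descend",(env.state()["ft_force"]-f0).round(1))
move_gripper(0,60); s=env.state(); print("gap",s["finger_gap"],s["grip_force"],(s["ft_force"]-f0).round(1),s["position"].round(4))
env.move_l(p+[0,0,.03],max_speed=.06); s=env.state(); print((s["ft_force"]-f0).round(1),s["finger_gap"])
env.move_l(p+[0,0,.127],max_speed=.12); env.dwell(.3); s=env.state(); print((s["ft_force"]-f0).round(1),s["finger_gap"],s["time_s"])
T=wristT(); cv2.imwrite("pics/lift_w.png",get_image("wrist")); np.save("pics/lift_w.npy",T); cv2.imwrite("pics/lift_s.png",get_image("side"))
a=cv2.imread("pics/lift_s.png"); w=cv2.imread("pics/lift_w.png")
cv2.imwrite("pics/lift.png",np.hstack([cv2.resize(a[170:350,290:440],(400,480)),cv2.resize(w[160:400,220:420],(400,480))]))
```

```text
descend [-0.9 -0.3 -0.5]
gap 0.021289521220495215 58.701258301734924 [-0.9 -0.3  2.3] [ 0.4831 -0.3016  0.1132]
[ 0.2  0.8 -0.9] 0.021398493088237193
[-1.  -0.9 -1.4] 0.02131919882657015 30.0667
```

View pics/lift.png

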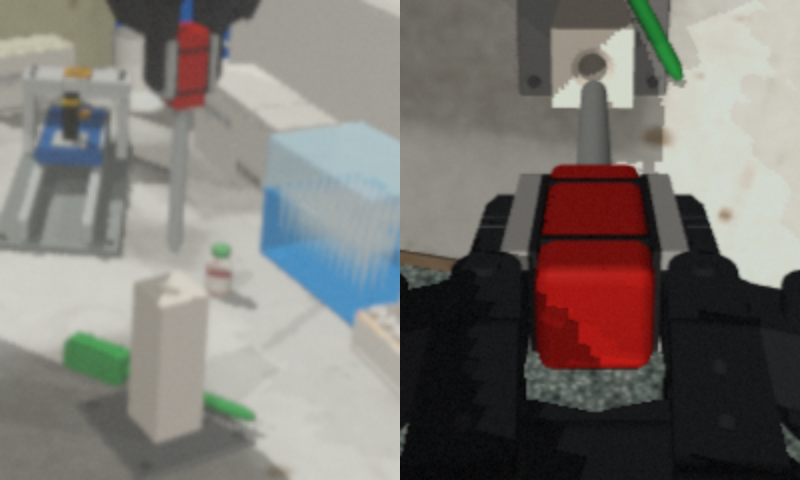

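The lift worked: the rod hangs upright in the fingers with its tip at wrist pixel (316.5,204), the white holder's hole is empty at (316,193.5), and the vial hasn't moved. I compute the tip's offset in the tool frame and move over the bushing.

Run:
```python
from h import *
T=np.load("pics/lift_w.npy")
print("tip",onz("wrist",(316.5,204),.133,T).round(4),"hole",onz("wrist",(316,193.5),.106,T).round(4))
b=np.radians(10.5)
env.move_l([.5664,.1672,.24],max_speed=.18); env.dwell(.3); T=wristT(); im=get_image("wrist"); cv2.imwrite("pics/over.png",im); np.save("pics/over.npy",T)
s=env.state();print(s["position"].round(4),s["finger_gap"],s["time_s"])
cv2.imwrite("pics/overc.png",cv2.resize(im[130:250,240:400],(800,600),interpolation=cv2.INTER_CUBIC))
```

```text
tip [ 0.4841 -0.3034  0.133 ] hole [ 0.4833 -0.3021  0.106 ]
[0.5664 0.1671 0.24  ] 0.02160980324748635 33.3083
```

View pics/overc.png

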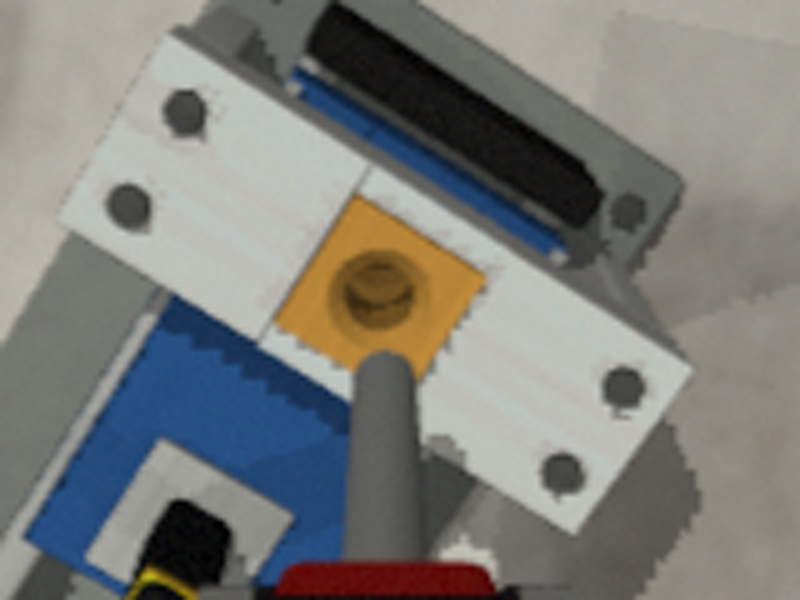

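The view shows the bushing hole at wrist pixel (316,189) and the rod tip at (316.8,203), nearly lined up. I compute the remaining offset and insert under force watch.

Run:
```python
from h import *
T=np.load("pics/over.npy"); tip=onz("wrist",(316.8,203),.133,T); hole=onz("wrist",(316,189),.098,T); e=(hole-tip); e[2]=0
print("tip",tip.round(4),"hole",hole.round(4),"err",e.round(4))
if np.linalg.norm(e)>.004: raise SystemExit("check")
s=env.state(); c=s["position"]+e; f0=s["ft_force"]
env.move_l(c,max_speed=.05)
def go(z,v):
    env.move_l([c[0],c[1],z],max_speed=v); s=env.state(); f=s["ft_force"]-f0
    print(round(z,4),f.round(1),round(s["finger_gap"],4)); return np.abs(f).max()<12
# TCP z = tip z + .107
for z in [.212,.204,.199,.194,.184,.174,.165,.158,.152,.147,.141,.135,.130,.127]:
    if not go(z,.05): print("STOP"); break
print(env.state()["time_s"])
```

```text
tip [0.5677 0.1659 0.133 ] hole [0.5665 0.1682 0.098 ] err [-0.0012  0.0024  0.    ]
0.212 [0.4 0.6 0.8] 0.0215
0.204 [0.7 1.4 0.1] 0.0214
0.199 [0.5 1.2 1. ] 0.0211
0.194 [0.6 0.3 0.4] 0.0217
0.184 [1.  0.2 0.5] 0.0212
0.174 [ 0.9  1.  -0.8] 0.0215
0.165 [0.5 1.  0. ] 0.0214
0.158 [-0.3  0.5  1. ] 0.0217
0.152 [0.1 0.2 0.8] 0.0215
0.147 [-0.2  1.   0. ] 0.0215
0.141 [-0.3  0.5  0.1] 0.021
0.135 [0.9 0.6 0.9] 0.0211
0.13 [0.5 0.7 0.7] 0.0214
0.127 [0.9 1.2 0.7] 0.0214
37.95
```

No contact force all the way down. One last check from the side before I hand in.

Run:
```python
from h import *
s=get_image("side");w=get_image("wrist")
cv2.imwrite("pics/fin.png",np.hstack([cv2.resize(s[170:270,270:370],(400,400),interpolation=cv2.INTER_CUBIC),cv2.resize(w[120:320,220:420],(400,400))]))
```

```text
(no output)
```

View pics/fin.png

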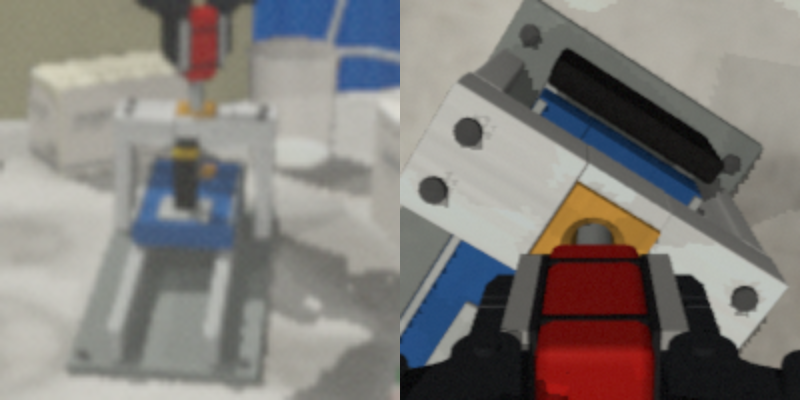

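The shaft enters the brass bridge bushing (side crop (196,105), wrist crop (595,232)), the handle stands upright about 22 mm above it as it should, and the carriage is home under the bridge. Handing in.

```bash
python3 -c "
from h import *
env.dwell(.3); print(env.state()['grip_force']); print(close_job())"
```

```text
58.62800717353821
the job is handed in; nothing more can be done
None
```

The job is handed in at about 38 s of the 58 s allowed: the carriage is home and the steel rod is gripped (about 59 N) and upright through both bushings, its tip about 12 mm below the carriage and 12 mm above the base by calculation (not seen directly); no verdict was shown.

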